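Push the deep-well block home in the sampler's corner stop

TASK

Push the grey deep-well sample block along the bench with the fingers until it sits fully home in the inside corner of the sampler's L-shaped dark steel stop: flush against the long back leg and flush against the short side leg at once. Only slide it: do not pick it up, lift it or tip it. Leave the bottle, the jar and the tube stand where they are, and finish with the hand clear of everything.

Things in the scene. Friction and masses are not known exactly. Their poses are not given: they have to be found in the camera images.
- block: loose grey plastic deep-well block, a plain box with 4 x 6 dark wells marked on top, 85 mm (its x) by 127 mm (its y) by 44 mm high, about 0.35 kg; origin at the centre of its underside. It stands on the bench, turned up to about 25 degrees from the world axes, and slides with dry friction of some 2 to 5 N.
- stop: fixed L-shaped dark steel stop, turned up to 15 degrees. Origin at the inside corner, bench height; +x points away from the robot, +y to its left. Legs 12 mm thick, 25 mm high. Back leg: inner face is the plane x = 0, from the corner 160 mm along -y. Side leg: inner face is y = 0, from the corner 90 mm along -x. A grey housing 85 mm deep, 29 mm high stands right behind the back leg.
- stop_home (a point): point of the stop, at bench height, where the block's origin lies when the block is home: x = -42.5 mm, y = -63.5 mm from the corner in the stop's axes. The block's 127 mm side is then against the back leg, its 85 mm side against the side leg, its x and y axes parallel to the stop's.
- bottle: bystander: loose brown glass bottle with a white cap and pale label, 60 mm across, 130 mm high, upright; origin at the centre of its underside
- jar: bystander: loose clear glass jar with a white lid and pale label, 52 mm across, 70 mm high, upright; origin at the centre of its underside
- tubes: bystander: loose white tube stand 60 mm (its x) by 90 mm (its y) with six blue-capped tubes, 73 mm high overall; origin at the centre of its underside
Mind the look-alikes: they are no part of the job. What is shaped like the block but green is not meant.

How it is judged:
By the outcome, as a careful person would: the job done as asked, in the order asked, and still so for the second after the job is handed in, with the robot touching nothing.
It also fails if it takes over 72 s, if anything falls off the work surface, if the arm or the gripper's body presses on something with over 40 N, if the wrist force passes 120 N, or if a joint passes its speed limit or range.

ROBOT

A 6-joint arm with a two-finger parallel gripper is mounted at the origin on the work surface. World frame = base frame: x ahead of the robot, y to its left, z up, the work surface at z = 0. Lengths are in m, angles in rad, forces in N, time in s.
With the tool pointing down it reaches from about 0.35 to 0.975 m from the base axis. Payload 4.9 kg.
Tool frame: the origin (TCP) lies on the front face of the gripper's body, between the roots of the fingers; the fingertips stand 73 mm ahead of it and the grasp point (between the pads) lies 54 mm ahead of it (tip_extent is the distance from the TCP to the fingertips, in m); y points along the fingers, x is the direction in which the jaws open and shut, and the axes are right-handed (so a half turn about y gives the same grasp; the last joint's range is limited). The gripper opens to 85 mm and grips with 20 to 120 N. Pads are 22 mm wide; open, the fingers measure 114 mm over their backs; the gripper's body (76 mm by 85 mm) begins 54 mm behind the grasp point. The pads swing forward as they close: fully open they stand 13 mm farther back than shut.
Start: joints at [1.052, 0.053, 1.613, -0, 1.476, -0.119], TCP at [0.243, 0.576, 0.304] pointing down, gripper open.
Joint ranges: [-3.01, 3.01], [-1.01, 2.22], [0.06, 2.58], [-1.02, 4.17], [0.09, 2.62], [-3.14, 3.14]. Speed limits (rad/s): [2.57, 2.57, 3.14, 3.14, 3.14, 3.14].

INTERFACE

Orientations are given as a unit quaternion [w, x, y, z].
In Python, from plant import state, grab_frame, camera_info, job_done, tip_extent gives the robot as it stands.
- The arm moves only by the tool carry_out, never from a script. Its argument "rows" is a list that holds one entry, the list of rows, each a list of 7 numbers: the turn, a rotation vector about the world's x, y, z as a fraction of full scale, then the shift along the world's x, y, z as a fraction of full scale, then the finger opening in mm, from 0 to 85.4. A call has 1 to 5 rows; each row shifts and turns the commanded pose from where the row before left it; what a row does not reach is not made up. Full scale, the value 1, is 40 mm for a shift and 4 degrees for a turn. A row lasts 1/10 s, in which the tool goes at most 50 mm and 8.59 degrees, less where a joint would pass 70% of its speed; a pose out of reach is approached as far as the arm can. A call with a number of a shift or a turn outside -1 to 1 is refused whole. A call with a gripper value outside its range is refused whole. The fingers move at their own pace and stop on an object; the grip force is fixed at half the most. Time passes only in rows, so rows that do not move let the fingers close. It gives the time, the measured TCP pose, the force and the opening at its end, in the units of the state.
- state(): the state, without advancing time (a new reading comes with each control period).
- grab_frame(name): name is "scene" or "top"; returns the picture (384x512x3 uint8, blue, green, red); there is no depth.
- camera_info(name): a dict with "intrinsics" (3x3 intrinsics, pixels), "k1" (the pictures are not rectified: a ray, as slopes to the right and down, at radius r is drawn at 1 + k1 r^2 times it, then the intrinsics apply), "xyz" and "rotation" of the camera in the world. Camera axes: x right, y down, z forward; pixel columns grow to the right and rows downward; lengths in m; the calibration is good to about 2 mm. A picture is of the moment at which its call begins. camera_info takes no time and is no camera call.
- job_done(): hands the job in, once; it reports no verdict.
The state is a dict: "time": time; "joint_pos": joint angles; "joint_vel": joint speeds; "joint_efforts": joint torques, N m; "tool_pos": TCP position; "tool_rot": TCP orientation; "contact_force": force on the tool from outside, world axes, zero at the start; "ft_torque": the same for the moment, N m; "gripper_width": opening from 0.0 (shut) to 1.0 (fully open).
Only numpy, scipy, OpenCV 4.12 (cv2) and the standard library are available. Lean on these libraries where they do the work, as an engineer would, in place of code of your own. Each camera call takes 0.05 s, during which the arm holds its last target.

## Working session

There is one attempt and no reset: what is moved stays moved. The work goes in short steps, Python scripts to look and compute and a tool call to move; the robot and the scene stay as the last step left them, time stands still between calls to the robot, and variables do not carry over. Pictures are saved under pics/ and viewed, and the job is handed in when it is done.

Besides the shell and the picture viewer there is one more tool, called by a JSON object that holds its "fn" and its "kwargs", one argument or row to a line. carry_out: Moves the arm, as the interface text tells. Shift numbers are shares of 40 mm and turn numbers shares of 4 degrees, none past 1 either way. Its arguments: {"type":"object","properties":{"rows":{"type":"array"}},"required":["rows"]}

```bash
ls; mkdir -p pics
python3 - <<'E'
from plant import *
import cv2
for n in ("scene","top"):
    im=grab_frame(n); cv2.imwrite(f"pics/{n}0.png",im)
    c=camera_info(n); print(n,c)
s=state(); print(s, tip_extent() if callable(tip_extent) else tip_extent)
E
```

```text
pics
scene {'intrinsics': array([[433.49549389,   0.        , 256.3433002 ],
       [  0.        , 433.49549389, 192.26309754],
       [  0.        ,   0.        ,   1.        ]]), 'k1': -0.12459280273810965, 'xyz': array([ 1.62032048, -0.22634407,  0.87883711]), 'rotation': array([-0.34921708,  0.69622257,  0.55841572, -0.28547057])}
top {'intrinsics': array([[494.72584199,   0.        , 255.9865342 ],
       [  0.        , 494.72584199, 199.32866991],
       [  0.        ,   0.        ,   1.        ]]), 'k1': -0.21954441280422143, 'xyz': array([0.25274049, 0.01024839, 1.60443505]), 'rotation': array([ 0.05926471, -0.70022197,  0.70860049, -0.06373569])}
{'time': 0.1, 'joint_pos': array([ 1.05200027e+00,  5.33238469e-02,  1.61415651e+00, -2.15322154e-05,
        1.47601261e+00, -1.18979542e-01]), 'joint_vel': array([ 0.00125425, -0.00112744, -0.00424712,  0.00024338, -0.00122315,
       -0.00132401]), 'joint_efforts': array([ 2.54681318e-04, -3.94897664e+01, -3.71366215e+01, -1.13506160e-04,
        3.71366812e-03, -1.67759617e-05]), 'tool_pos': array([0.24305775, 0.57533454, 0.30276548]), 'tool_rot': array([-0.58902249,  0.58964039,  0.39015646, -0.39134978]), 'contact_force': array([ 0.3760381 ,  0.28055183, -0.274761  ]), 'ft_torque': array([-0.00172478,  0.0164666 ,  0.00011402]), 'gripper_width': 1.0013061987530796} 0.0726
```

View pics/top0.png

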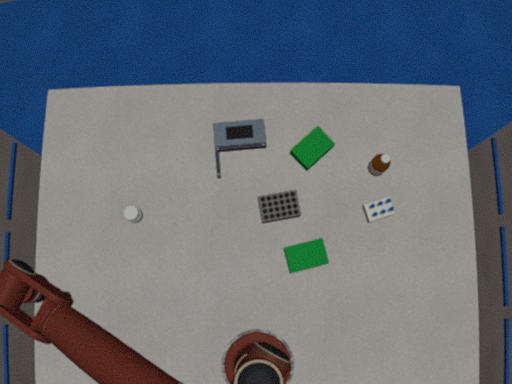

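View pics/scene0.png

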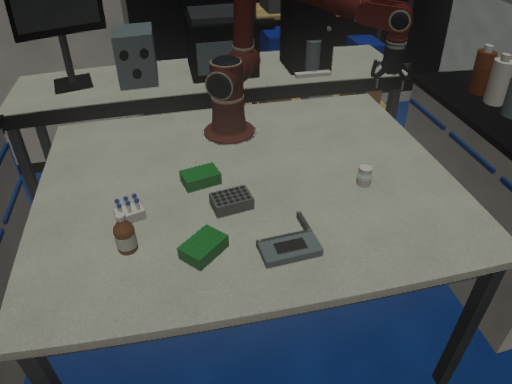

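```bash
cat > h.py <<'E'
import numpy as np, cv2
from scipy.spatial.transform import Rotation as R
from plant import *
def q(w): return R.from_quat([w[1],w[2],w[3],w[0]])
def toplane(n,px,z):
    c=camera_info(n); px=np.asarray(px,float).reshape(-1,1,2)
    u=cv2.undistortPoints(px,c['intrinsics'],np.array([c['k1'],0,0,0.])).reshape(-1,2)
    d=q(c['rotation']).apply(np.c_[u,np.ones(len(u))]); o=c['xyz']
    return o+d*((z-o[2])/d[:,2])[:,None]
def proj(n,P):
    c=camera_info(n); P=np.atleast_2d(P)
    p=q(c['rotation']).inv().apply(P-c['xyz']); u=p[:,:2]/p[:,2:]
    r=(u**2).sum(1,keepdims=True); u=u*(1+c['k1']*r)
    K=c['intrinsics']; return u*[K[0,0],K[1,1]]+K[:2,2]
E
python3 - <<'E'
from h import *
im=cv2.imread('pics/top0.png')
c=cv2.resize(im[110:235,195:345],None,fx=5,fy=4.8,interpolation=cv2.INTER_CUBIC)
c=cv2.resize(im[110:230,195:345],None,fx=5,fy=5,interpolation=cv2.INTER_CUBIC)
cv2.imwrite('pics/crop0.png',c)
im=cv2.imread('pics/scene0.png')
cv2.imwrite('pics/crops0.png',cv2.resize(im[170:275,190:340],None,fx=5,fy=5,interpolation=cv2.INTER_CUBIC))
E
```

```text
(no output)
```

View pics/crop0.png

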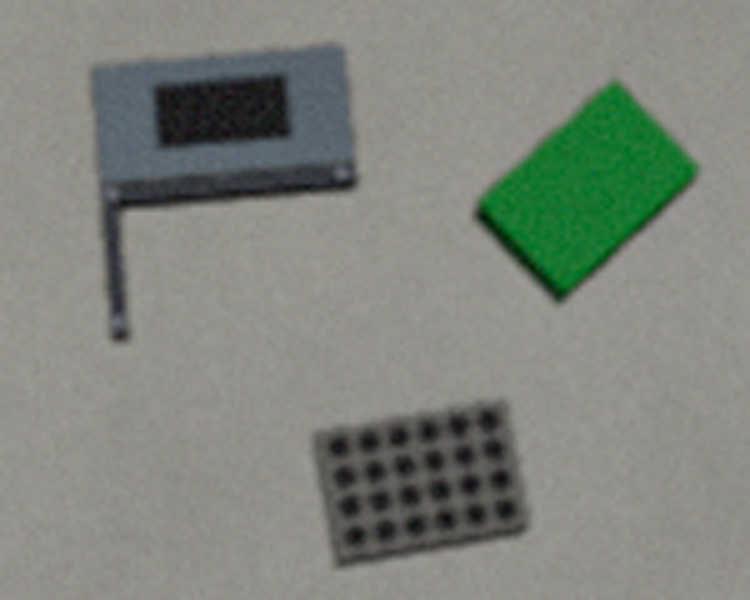

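View pics/crops0.png

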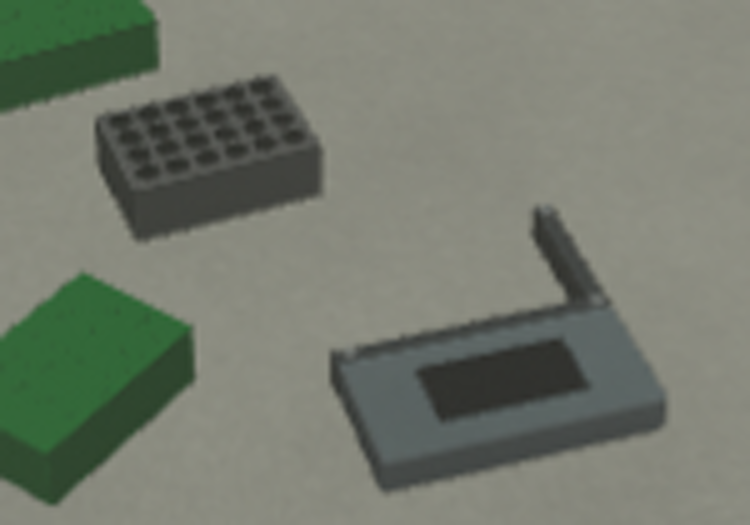

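```bash
cat > meas.py <<'E'
from h import *
def cross(prof,lo,hi,bench):
    # first crossing from bench side (index order) to dark
    pass
def stop(im):
    g=cv2.GaussianBlur(im,(3,3),0).astype(float).mean(2)
    P=[]
    for u in range(226,262):
        v0=160; bench=g[155:162,u].mean(); seg=g[138:160,u]; dk=seg[:18].min(); h=(bench+dk)/2
        v=159
        while g[v,u]>h: v-=1
        P.append((u,v+(h-g[v,u])/(g[v+1,u]-g[v,u])))
    Q=[]
    for v in range(155,174):
        bench=g[v,224:229].mean(); dk=g[v,213:222].min(); h=(bench+dk)/2; u=228
        while g[v,u]>h: u-=1
        Q.append((u+(h-g[v,u])/(g[v,u+1]-g[v,u]),v))
    return np.array(P),np.array(Q)
def fit(P):
    c=np.median(P,0); 
    vx,vy,x,y=cv2.fitLine(P.astype(np.float32),cv2.DIST_HUBER,0,0.001,0.001).ravel()
    return np.array([x,y],float),np.array([vx,vy],float)
def block_top(im,roi):
    u0,v0,u1,v1=roi
    s=6; c=cv2.resize(im[v0:v1,u0:u1].mean(2).astype(np.float32),None,fx=s,fy=s,interpolation=cv2.INTER_CUBIC)
    hat=cv2.morphologyEx(c,cv2.MORPH_BLACKHAT,np.ones((31,31)))
    hat=cv2.GaussianBlur(hat,(0,0),4)
    d=cv2.dilate(hat,np.ones((21,21))); ys,xs=np.where((hat==d)&(hat>0.4*hat.max()))
    return np.c_[(xs+.5)/s-.5+u0,(ys+.5)/s-.5+v0],hat[ys,xs]
E
python3 - <<'E'
from meas import *
im=cv2.imread('pics/top0.png')
P,Q=stop(im)
p,d=fit(toplane('top',P,0)[:,:2]); p2,e=fit(toplane('top',Q,0)[:,:2])
corner=p+d*np.linalg.solve(np.c_[d,-e],p2-p)[0]
if e[0]<0:e=-e
if d[1]<0:d=-d
print('corner',corner,'yaw back',np.degrees(np.arctan2(-d[0],d[1])),'yaw side',np.degrees(np.arctan2(e[1],e[0])))
w,h=block_top(im,(255,185,305,228)); print(len(w)); W=toplane('top',w,.044)[:,:2]
m,s,_=cv2.minAreaRect(W.astype(np.float32)); print('block c',W.mean(0),m,s,_)
pr=np.linalg.svd(W-W.mean(0))[2][0]; print(np.degrees(np.arctan2(-pr[0],pr[1])))
# other objs
for n,px,z in [('bottle',(385,159),.13),('jar',(132,213),.07),('tube',(379,208),.07)]: print(n,toplane('top',[px],z))
for px in [(318,126),(334,142),(306,168),(291,153),(284,250),(324,239),(328,263),(289,272)]: print(toplane('top',[px],.044)[0,:2].round(3))
E
```

```text
corner [0.69907769 0.12219652] yaw back 4.342543020852684 yaw side 4.220127988668739
27
block c [ 0.50189656 -0.07056155] (0.49910593032836914, -0.07117228209972382) (0.07421538233757019, 0.1080385074019432) 9.57126522064209
26.181935723749167
bottle [[ 0.63559646 -0.40589907  0.13      ]]
jar [[0.48309333 0.39303723 0.07      ]]
tube [[ 0.49011515 -0.39302555  0.07      ]]
[ 0.772 -0.21 ]
[ 0.716 -0.261]
[ 0.629 -0.165]
[ 0.68  -0.118]
[ 0.364 -0.088]
[ 0.397 -0.216]
[ 0.32  -0.226]
[ 0.294 -0.102]
```

Run:
```python
from meas import *
im=cv2.imread('pics/top0.png')
w,h=block_top(im,(255,185,305,228)); o=np.argsort(-h); W=toplane('top',w,.044)[:,:2]
for i in o: print(w[i].round(1),h[i].round(1),W[i].round(4))
W=W[o[:24]]
print(W.mean(0),cv2.minAreaRect(W.astype(np.float32)))
k=np.linalg.svd(W-W.mean(0))[2][0]; print(np.degrees(np.arctan2(-k[0],k[1])))
```

```text
[288.6 206.4] 67.5 [ 0.503  -0.1053]
[282.8 207.6] 66.1 [ 0.4995 -0.0866]
[268.4 197.9] 65.9 [ 0.5314 -0.0413]
[281.4 201.8] 65.4 [ 0.5184 -0.0827]
[280.2 195.9] 65.0 [ 0.5375 -0.0794]
[289.8 212.4] 64.7 [ 0.4836 -0.1086]
[269.6 203.9] 64.2 [ 0.5118 -0.0447]
[265.8 216.6] 63.9 [ 0.4711 -0.0318]
[283.8 213.4] 63.5 [ 0.4806 -0.0894]
[294.6 205.2] 63.4 [ 0.5066 -0.1247]
[277.6 214.6] 62.9 [ 0.4771 -0.0696]
[292.2 193.6] 62.9 [ 0.5447 -0.1182]
[264.6 210.8] 62.3 [ 0.4899 -0.0283]
[274.4 197.1] 62.2 [ 0.5339 -0.0606]
[275.4 202.8] 62.1 [ 0.5154 -0.0634]
[276.4 208.6] 62.0 [ 0.4965 -0.0663]
[263.6 204.8] 61.9 [ 0.5094 -0.0254]
[286.2 194.8] 61.7 [ 0.5411 -0.0987]
[295.8 211.4] 61.6 [ 0.4866 -0.1279]
[271.6 215.8] 61.6 [ 0.4736 -0.0504]
[270.6 209.8] 61.5 [ 0.4929 -0.0475]
[293.4 199.4] 61.3 [ 0.5256 -0.1214]
[287.4 200.6] 61.1 [ 0.522 -0.102]
[262.2 198.9] 60.4 [ 0.5284 -0.0214]
[263.4 222.1] 28.8 [ 0.4535 -0.0241]
[266.6 220.9] 27.8 [ 0.4572 -0.0342]
[271.9 219.9] 27.4 [ 0.4602 -0.0512]
[ 0.50751541 -0.07481906] ((0.5074750185012817, -0.07475405931472778), (0.05890129134058952, 0.09819154441356659), 9.571266174316406)
9.620144233969148
```

```bash
cat > st.py <<'E'
from h import *
C=np.array([.6991,.1222]); A=np.radians(4.28); RX=np.array([[np.cos(A),-np.sin(A)],[np.sin(A),np.cos(A)]])
def show():
    s=state(); M=q(s['tool_rot']).as_matrix(); p=s['tool_pos']
    print('t',s['time'],'pos',p.round(4),'stopfr',(RX.T@(p[:2]-C)).round(4),'F',s['contact_force'].round(1),'w',round(s['gripper_width'],3),'j6',s['joint_pos'].round(3))
    print(M.round(3)); 
def w(x,y): return (C+RX@np.array([x,y])).round(4)
E
python3 - <<'E'
from st import *
show()
print('block in stop',RX.T@(np.array([.5075,-.0748])-C),'home',w(-.0425,-.0635))
E
```

```text
t 0.1 pos [0.2431 0.5753 0.3028] stopfr [-0.421   0.4859] F [ 0.4  0.3 -0.3] w 1.001 j6 [ 1.052  0.053  1.614 -0.     1.476 -0.119]
[[ 0.389 -0.001 -0.921]
 [ 0.921 -0.002  0.389]
 [-0.002 -1.     0.   ]]
block in stop [-0.20576791 -0.18215138] home [0.6615 0.0557]
```

{"fn": "carry_out", "kwargs": {
  "rows": [
    [[0,0,-0.785,0.34,-0.935,0,50],[0,0,-0.785,0.34,-0.935,0,50],[0,0,-0.785,0.34,-0.935,0,50],[0,0,-0.785,0.34,-0.935,0,50],[0,0,-0.785,0.34,-0.935,0,50]]
  ]
}}

```text
time: 0.6
tool_pos: [0.3113, 0.3871, 0.3033]
tool_rot: [-0.637, 0.638, 0.306, -0.306]
contact_force: [1.7, 0.5, -0.5]
gripper_width: 0.579
```

{"fn": "carry_out", "kwargs": {
  "rows": [
    [[0,0,-0.785,0.34,-0.935,0,50],[0,0,-0.785,0.34,-0.935,0,50],[0,0,-0.785,0.34,-0.935,0,50],[0,0,-0.785,0.34,-0.935,0,50],[0,0,-0.785,0.34,-0.935,0,50]]
  ]
}}

```text
time: 1.1
tool_pos: [0.3792, 0.2001, 0.3035]
tool_rot: [-0.673, 0.673, 0.216, -0.216]
contact_force: [0.6, 0.4, 0.2]
gripper_width: 0.585
```

{"fn": "carry_out", "kwargs": {
  "rows": [
    [[0,0,-0.785,0.34,-0.935,0,50],[0,0,-0.785,0.34,-0.935,0,50],[0,0,-0.785,0.34,-0.935,0,50],[0,0,-0.785,0.34,-0.935,0,50],[0,0,-0.785,0.34,-0.935,0,50]]
  ]
}}

```text
time: 1.6
tool_pos: [0.4473, 0.0131, 0.3035]
tool_rot: [0.697, -0.696, -0.122, 0.122]
contact_force: [0.2, 0.5, -0.5]
gripper_width: 0.583
```

{"fn": "carry_out", "kwargs": {
  "rows": [
    [[0,0,-0.785,0.34,-0.935,0,50],[0,0,-0.785,0.34,-0.935,0,50],[0,0,-0.785,0.34,-0.935,0,50],[0,0,-0.785,0.34,-0.935,0,50],[0,0,-0.785,0.34,-0.935,0,50]]
  ]
}}

```text
time: 2.1
tool_pos: [0.5153, -0.1739, 0.3033]
tool_rot: [0.707, -0.706, -0.025, 0.026]
contact_force: [0.5, 1.1, -0.2]
gripper_width: 0.585
```

Run:
```python
from st import *
show(); print('target',w(-.2058,-.28))
```

```text
t 2.1 pos [ 0.5153 -0.1739  0.3033] stopfr [-0.2054 -0.2816] F [ 0.5  1.1 -0.2] w 0.585 j6 [-0.462 -0.141  1.801  0.     1.482 -0.535]
[[ 0.997 -0.001 -0.072]
 [ 0.072  0.     0.997]
 [-0.001 -1.     0.001]]
target [ 0.5148 -0.1724]
```

{"fn": "carry_out", "kwargs": {
  "rows": [
    [[0,0,0,0,0,-1,50],[0,0,0,0,0,-1,50],[0,0,0,0,0,-1,50],[0,0,0,0,0,-1,50],[0,0,0,0,0,-1,50]]
  ]
}}

```text
time: 2.6
tool_pos: [0.5148, -0.1721, 0.102]
tool_rot: [0.707, -0.707, -0.026, 0.027]
contact_force: [0.5, -0.2, 0.3]
gripper_width: 0.584
```

Run:
```python
from st import *
show()
im=grab_frame('scene'); cv2.imwrite('pics/s1.png',cv2.resize(im[130:250,140:290],None,fx=5,fy=5,interpolation=cv2.INTER_CUBIC))
```

```text
t 2.6 pos [ 0.5148 -0.1721  0.102 ] stopfr [-0.2058 -0.2797] F [ 0.5 -0.2  0.3] w 0.584 j6 [-0.46   0.076  1.951  0.     1.116 -0.535]
[[ 0.997 -0.    -0.075]
 [ 0.075  0.     0.997]
 [-0.    -1.     0.   ]]
```

View pics/s1.png

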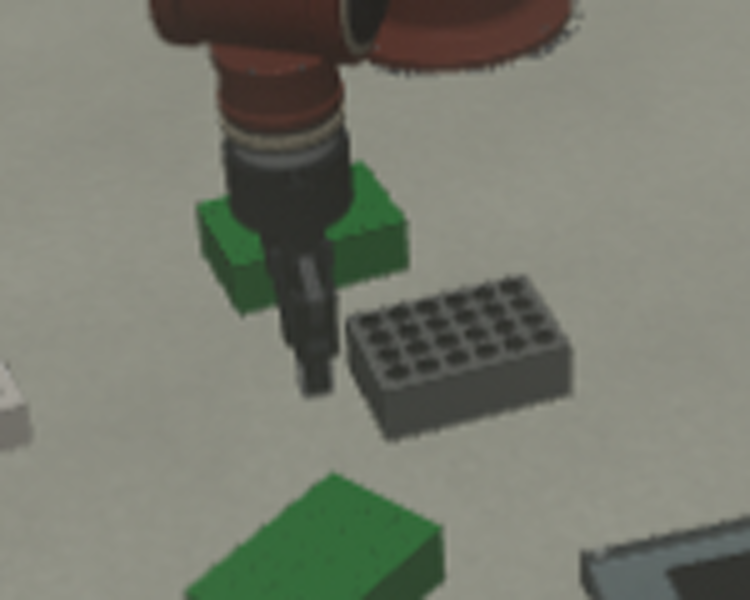

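Run:
```python
from st import *
for dx in (.025,.033,.04):
  for z in (0,.01,.02,.03):
    print(dx,z,(proj('scene',[[.5148+dx,-.172,z]])[0]-[140,130])*5)
print([toplane('scene',[(140+318/5,130+392/5)],z).round(4)[0] for z in (0,.01,.02,.03)])
```

```text
0.025 0 [314.20604432 429.68774034]
0.025 0.01 [312.92003467 417.54513298]
0.025 0.02 [311.6249245  405.29523994]
0.025 0.03 [310.32065337 392.9369355 ]
0.033 0 [315.6728721  437.50112472]
0.033 0.01 [314.38603011 425.33787836]
0.033 0.02 [313.09001134 413.06648134]
0.033 0.03 [311.78475383 400.68578904]
0.04 0 [316.96808691 444.39604205]
0.04 0.01 [315.68057087 432.21494254]
0.04 0.02 [314.38381107 419.92492966]
0.04 0.03 [313.07774415 407.52484198]
[array([ 0.5017, -0.165 ,  0.    ]), array([ 0.5145, -0.1657,  0.01  ]), array([ 0.5272, -0.1664,  0.02  ]), array([ 0.5399, -0.1671,  0.03  ])]
```

{"fn": "carry_out", "kwargs": {
  "rows": [
    [[0,0,0,0,0,-0.3,50],[0,0,0,0,0,-0.2,50],[0,0,0,0.0,0,0,50]]
  ]
}}

```text
time: 2.95
tool_pos: [0.5158, -0.1725, 0.0846]
tool_rot: [-0.706, 0.707, 0.027, -0.026]
contact_force: [0.3, 0.0, -0.6]
gripper_width: 0.586
```

Run:
```python
from st import *
show()
im=grab_frame('scene'); cv2.imwrite('pics/s2.png',cv2.resize(im[170:250,180:280],None,fx=7,fy=7,interpolation=cv2.INTER_CUBIC))
```

```text
t 2.95 pos [ 0.5158 -0.1725  0.0846] stopfr [-0.2048 -0.2802] F [ 0.3  0.  -0.6] w 0.586 j6 [-0.46   0.105  1.954 -0.     1.082 -0.535]
[[ 0.997  0.001 -0.075]
 [ 0.075 -0.     0.997]
 [ 0.001 -1.    -0.001]]
```

View pics/s2.png

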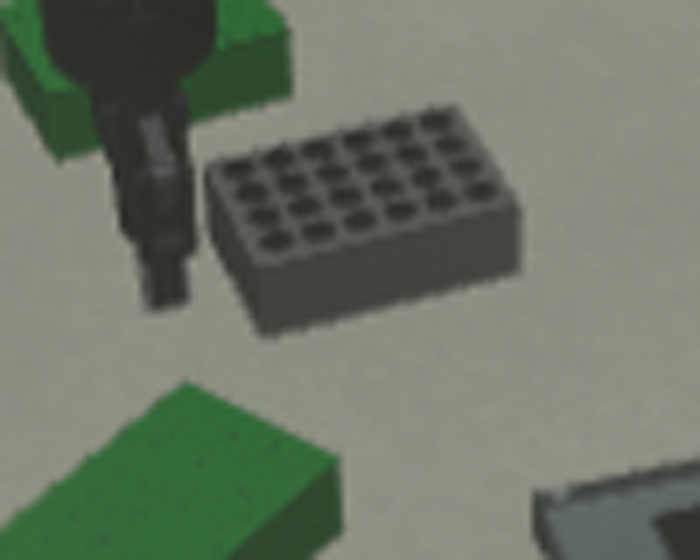

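{"fn": "carry_out", "kwargs": {
  "rows": [
    [[0,0,0,-0.022,0.3,-0.05,50],[0,0,0,-0.022,0.3,0,50],[0,0,0,-0.022,0.3,0,50],[0,0,0,-0.022,0.3,0,50],[0,0,0,-0.022,0.3,0,50]]
  ]
}}

```text
time: 3.5
tool_pos: [0.5114, -0.1115, 0.0828]
tool_rot: [-0.706, 0.707, 0.027, -0.026]
contact_force: [0.0, -3.0, 2.0]
gripper_width: 0.583
```

```bash
cat > look.py <<'E'
from st import *
import sys
def block(roi,pic=None,z=.044):
    im=grab_frame('top'); 
    w_,h=block_top(im,roi); o=np.argsort(-h)[:24]; W=toplane('top',w_[o],z)[:,:2]
    c,s,a=cv2.minAreaRect(W.astype(np.float32)); a=(a+45)%90-45
    b=RX.T@(W.mean(0)-C); print('n',len(h),'h24',h[o[-1]].round(0),(sorted(-h)[24:25]),'block stopfr',b.round(4),'rect c',(RX.T@(np.array(c)-C)).round(4),np.round(s,4),'yaw rel',round(a-4.28,2))
    if pic: cv2.imwrite(pic,cv2.resize(im[110:230,195:345],None,fx=5,fy=5,interpolation=cv2.INTER_CUBIC))
    return im
E
python3 - <<'E'
from look import *
show(); block((240,185,305,228),'pics/t3.png')
E
```

```text
t 3.5 pos [ 0.5114 -0.1115  0.0828] stopfr [-0.2046 -0.219 ] F [ 0. -3.  2.] w 0.583 j6 [-0.357  0.062  2.004 -0.     1.074 -0.432]
[[ 0.997  0.002 -0.075]
 [ 0.075 -0.001  0.997]
 [ 0.002 -1.    -0.001]]Traceback (most recent call last):
  File "<stdin>", line 2, in <module>
  File "look.py", line 5, in block
    w_,h=block_top(im,roi); o=np.argsort(-h)[:24]; W=toplane('top',w_[o],z)[:,:2]
         ^^^^^^^^^
NameError: name 'block_top' is not defined
```

```bash
sed -i '1i from meas import *' look.py
python3 - <<'E'
from look import *
block((240,185,305,228),'pics/t3.png')
E
```

```text
n 21 h24 30.0 [] block stopfr [-0.2097 -0.1416] rect c [-0.2091 -0.171 ] [0.1037 0.1612] yaw rel 11.21
```

View pics/t3.png

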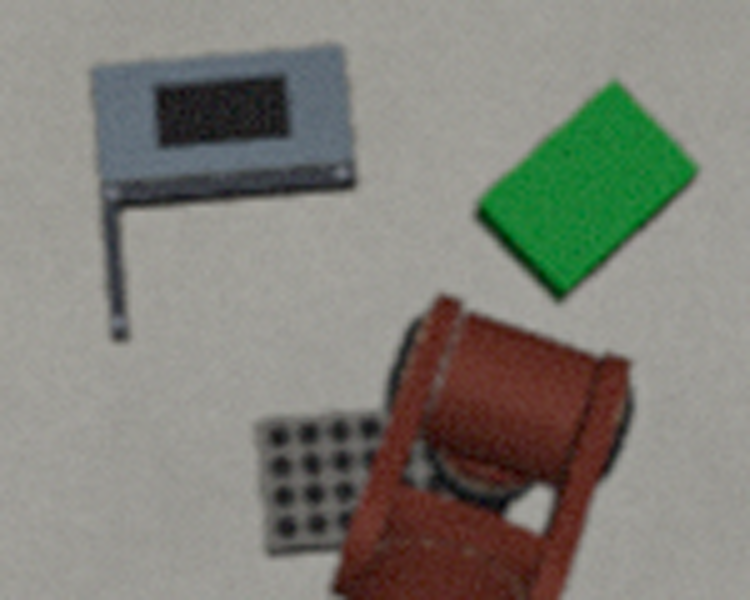

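Run:
```python
from look import *
P=toplane('top',[(195+280/5,110+436/5),(195+287/5,110+527/5)],.044)[:,:2]
for p in P: print(RX.T@(p-C)+[0,-.0491])
```

```text
[-0.17232505 -0.14417352]
[-0.23139681 -0.14359378]
```

{"fn": "carry_out", "kwargs": {
  "rows": [
    [[0,0,0,-0.023,0.31,0,50],[0,0,0,-0.023,0.31,0,50],[0,0,0,-0.023,0.31,0,50],[0,0,0,-0.023,0.31,0,50],[0,0,0,-0.023,0.31,0,50]]
  ]
}}

```text
time: 4.1
tool_pos: [0.506, -0.0491, 0.0817]
tool_rot: [0.707, -0.707, -0.026, 0.027]
contact_force: [0.2, -2.2, 0.3]
gripper_width: 0.581
```

{"fn": "carry_out", "kwargs": {
  "rows": [
    [[0,0,0,-0.015,0.2,0,50],[0,0,0,-0.007,0.1,0,50],[0,0,0,0.022,-0.3,0,50],[0,0,0,0.06,-0.8,0,50]]
  ]
}}

```text
time: 4.5
tool_pos: [0.5083, -0.0815, 0.0815]
tool_rot: [0.707, -0.706, -0.027, 0.028]
contact_force: [0.9, 0.3, -0.0]
gripper_width: 0.584
```

Run:
```python
from look import *
show(); block((215,180,285,228),'pics/t4.png')
```

```text
t 4.5 pos [ 0.5083 -0.0815  0.0815] stopfr [-0.2055 -0.1889] F [ 0.9  0.3 -0. ] w 0.584 j6 [-3.040e-01  4.600e-02  2.023e+00  1.000e-03  1.074e+00 -3.830e-01]
[[ 0.997 -0.001 -0.078]
 [ 0.078  0.001  0.997]
 [-0.001 -1.     0.001]]
n 27 h24 36.0 [np.float32(-31.557358)] block stopfr [-0.2004 -0.0747] rect c [-0.1995 -0.1056] [0.059  0.1715] yaw rel 0.63
```

View pics/t4.png

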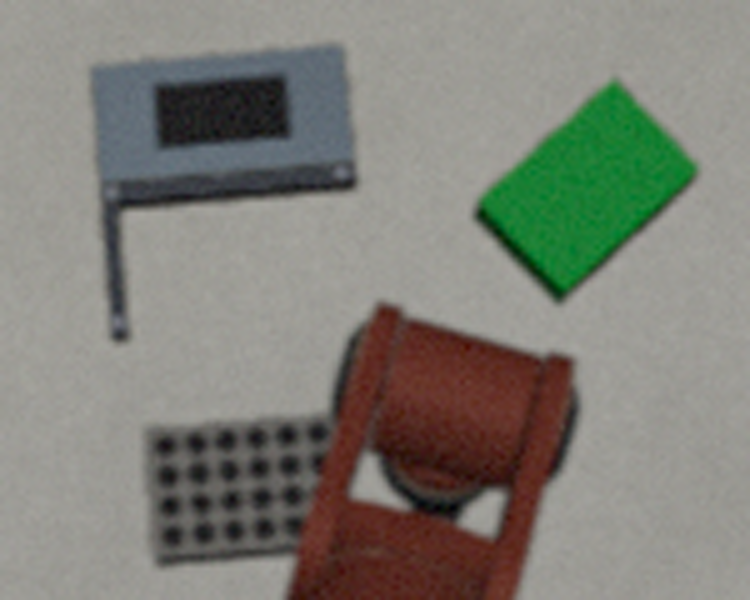

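{"fn": "carry_out", "kwargs": {
  "rows": [
    [[0,0,1,0,0,0.8,60],[0,0,1,0,0,0.8,60],[0,0,1,-0.195,0.285,0,60],[0,0,1,-0.195,0.285,0,60],[0,0,1,-0.195,0.285,0,60]]
  ]
}}

```text
time: 5.05
tool_pos: [0.4851, -0.0486, 0.1462]
tool_rot: [0.691, -0.691, -0.149, 0.149]
contact_force: [-0.2, -0.2, -1.3]
gripper_width: 0.701
```

{"fn": "carry_out", "kwargs": {
  "rows": [
    [[0,0,1,-0.195,0.285,0,60],[0,0,1,-0.195,0.285,0,60],[0,0,1,-0.195,0.285,0,60],[0,0,1,-0.195,0.285,0,60],[0,0,1,-0.195,0.285,0,60]]
  ]
}}

```text
time: 5.55
tool_pos: [0.4459, 0.0086, 0.1458]
tool_rot: [0.655, -0.655, -0.267, 0.267]
contact_force: [0.5, 0.5, -1.2]
gripper_width: 0.704
```

{"fn": "carry_out", "kwargs": {
  "rows": [
    [[0,0,1,-0.195,0.285,0,60],[0,0,1,-0.195,0.285,0,60],[0,0,1,0,0,0,60],[0,0,1,0,0,0,60],[0,0,1,0,0,0,60]]
  ]
}}

```text
time: 6.05
tool_pos: [0.4307, 0.0312, 0.1459]
tool_rot: [0.598, -0.598, -0.377, 0.377]
contact_force: [0.2, 0.3, 0.2]
gripper_width: 0.703
```

{"fn": "carry_out", "kwargs": {
  "rows": [
    [[0,0,1,0,0,0,60],[0,0,1,0,0,0,60],[0,0,1,0,0,0,60],[0,0,1,0,0,0,60],[0,0,1,0,0,0,60]]
  ]
}}

```text
time: 6.55
tool_pos: [0.4307, 0.031, 0.1458]
tool_rot: [0.524, -0.524, -0.475, 0.475]
contact_force: [1.3, -0.1, 0.5]
gripper_width: 0.702
```

{"fn": "carry_out", "kwargs": {
  "rows": [
    [[0,0,1,0,0,0,60],[0,0,1,0,0,0,60],[0,0,0.45,0,0,0,60],[0,0,0,0,0,0,60]]
  ]
}}

```text
time: 6.95
tool_pos: [0.4307, 0.0311, 0.1458]
tool_rot: [0.482, -0.482, -0.517, 0.517]
contact_force: [0.1, -0.2, -0.4]
gripper_width: 0.703
```

Run:
```python
from look import *
show(); block((215,180,285,228),'pics/t5.png'); print(w(-.275,-.069))
```

```text
t 6.95 pos [0.4307 0.0311 0.1458] stopfr [-0.2744 -0.0708] F [ 0.1 -0.2 -0.4] w 0.703 j6 [-0.101 -0.277  2.191  0.     1.228 -1.742]
[[-0.07  -0.    -0.998]
 [ 0.998  0.    -0.07 ]
 [ 0.    -1.     0.   ]]
n 8 h24 36.0 [] block stopfr [-0.1992 -0.1031] rect c [-0.1942 -0.1068] [0.1349 0.0498] yaw rel -40.56
[0.43   0.0329]
```

View pics/t5.png

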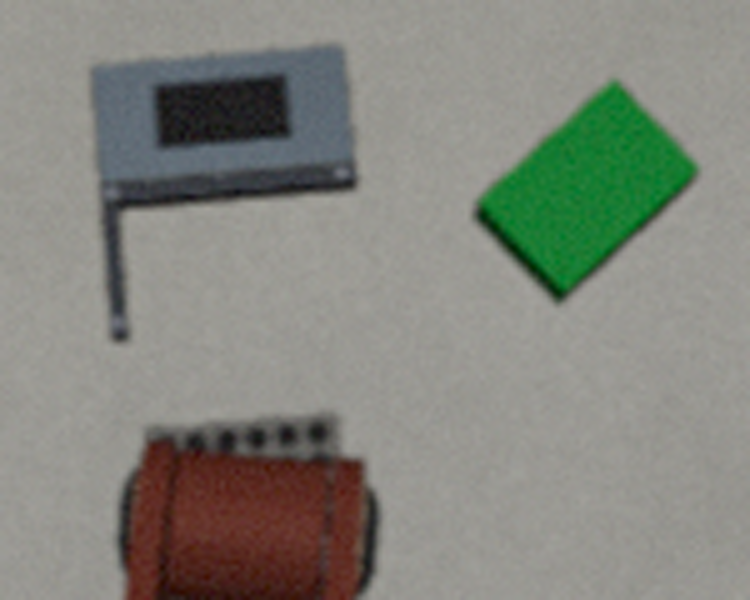

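Run:
```python
from look import *
P=toplane('top',[(195+x/5,110+y/5) for x,y in [(165,444),(172,535),(319,433),(196,440)]],.044)[:,:2]
for p in P: print((RX.T@(p-C)).round(4))
```

```text
[-0.1712 -0.0212]
[-0.2302 -0.0211]
[-0.1725 -0.1202]
[-0.1703 -0.0412]
```

{"fn": "carry_out", "kwargs": {
  "rows": [
    [[0,0,0,0,0,-0.8,60],[0,0,0,0,0,-0.8,60],[0,0,0,0,0,0,60],[0,0,0,0.25,0.018,0,60],[0,0,0,0.25,0.018,0,60]]
  ]
}}

```text
time: 7.5
tool_pos: [0.4526, 0.033, 0.0837]
tool_rot: [-0.481, 0.483, 0.518, -0.517]
contact_force: [-1.6, 0.8, -0.2]
gripper_width: 0.706
```

{"fn": "carry_out", "kwargs": {
  "rows": [
    [[0,0,0,0.35,0.026,0,60],[0,0,0,0.35,0.026,0,60],[0,0,0,0.35,0.026,0,60],[0,0,0,0.35,0.026,0,60],[0,0,0,0.35,0.026,0,60]]
  ]
}}

```text
time: 8.0
tool_pos: [0.5229, 0.0384, 0.0838]
tool_rot: [-0.481, 0.482, 0.518, -0.517]
contact_force: [-2.7, -0.6, 1.6]
gripper_width: 0.701
```

Run:
```python
from look import *
show(); block((215,140,285,228),'pics/t6.png')
im=grab_frame('scene'); cv2.imwrite('pics/s6.png',cv2.resize(im[150:270,190:340],None,fx=5,fy=5,interpolation=cv2.INTER_CUBIC))
```

```text
t 8.0 pos [0.5229 0.0384 0.0838] stopfr [-0.182  -0.0705] F [-2.7 -0.6  1.6] w 0.701 j6 [-0.069  0.062  2.001 -0.     1.076 -1.711]
[[-0.071  0.002 -0.997]
 [ 0.997 -0.    -0.071]
 [-0.    -1.    -0.002]]
n 16 h24 30.0 [] block stopfr [-0.0877 -0.0695] rect c [-0.1075 -0.0714] [0.205 0.154] yaw rel -1.52
```

View pics/t6.png

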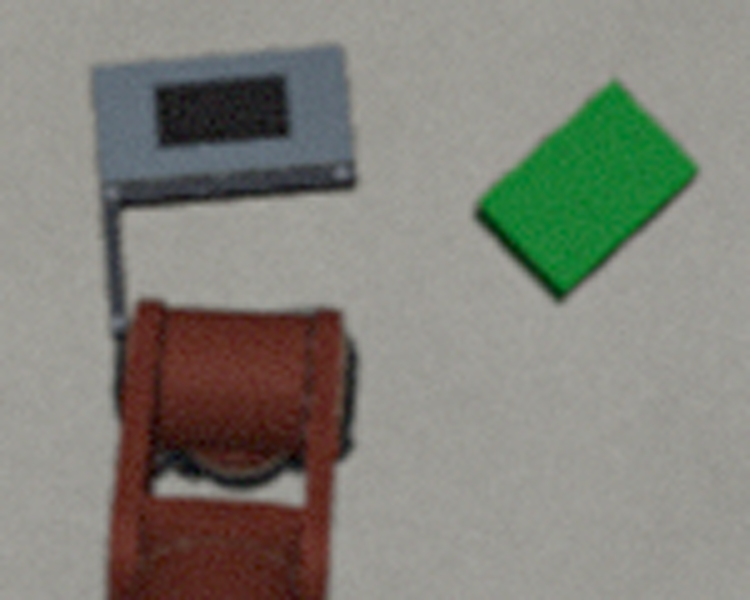

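View pics/s6.png

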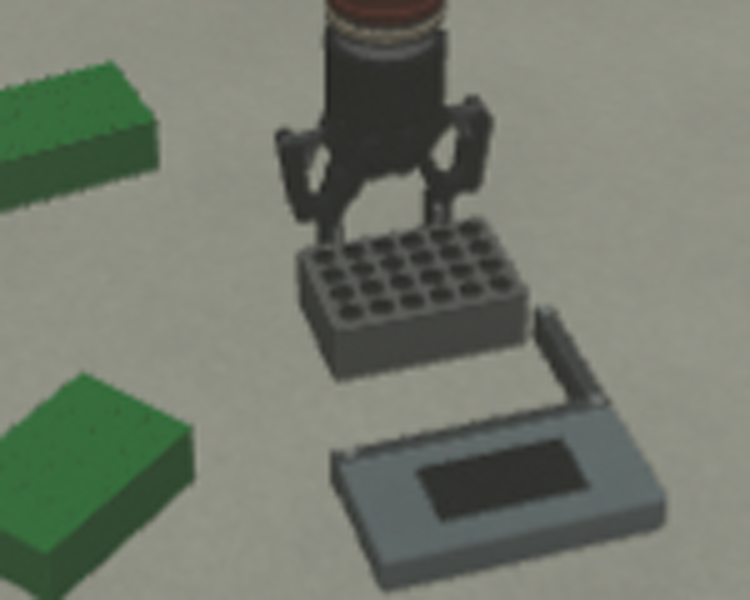

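```bash
cat >> look.py <<'E'
def blockS(roi,pic=None,z=.044):
    im=grab_frame('scene'); u0,v0,u1,v1=roi
    w_,h=block_top(im,roi); o=np.argsort(-h)[:24]; W=toplane('scene',w_[o],z)[:,:2]
    c,s,a=cv2.minAreaRect(W.astype(np.float32)); a=(a+45)%90-45
    b=RX.T@(W.mean(0)-C); print('S n',len(h),'h24',h[o[-1]].round(0),(sorted(-h)[24:25]),'block stopfr',b.round(4),np.round(s,4),'yaw rel',round(a-4.28,2))
    if pic: cv2.imwrite(pic,cv2.resize(im[v0-20:v1+60,u0-40:u1+60],None,fx=5,fy=5,interpolation=cv2.INTER_CUBIC))
E
python3 - <<'E'
from look import *
blockS((248,190,300,218))
# scene estimate from initial picture for bias
im=cv2.imread('pics/scene0.png'); w_,h=block_top(im,(208,182,256,214)); o=np.argsort(-h)[:24]
W=toplane('scene',w_[o],.044)[:,:2]; print(len(h),h[o[-1]],sorted(-h)[24:25],W.mean(0),'top said .5075 -.0748',cv2.minAreaRect(W.astype(np.float32)))
E
```

```text
S n 32 h24 37.0 [np.float32(-36.825935)] block stopfr [-0.1348 -0.0723] [0.1118 0.0985] yaw rel -1.73
26 33.47868 [np.float32(-33.22122)] [ 0.50721776 -0.08234655] top said .5075 -.0748 ((0.5034290552139282, -0.07149319350719452), (0.11360358446836472, 0.11919180303812027), 64.61644744873047)
```

{"fn": "carry_out", "kwargs": {
  "rows": [
    [[0,0,0.05,0.35,0.026,0,60],[0,0,0,0.35,0.026,0,60],[0,0,0,0.35,0.026,0,60],[0,0,0,0.35,0.026,0,60],[0,0,0,0.25,0.019,0,60]]
  ]
}}

```text
time: 8.65
tool_pos: [0.5871, 0.0433, 0.0825]
tool_rot: [0.481, -0.481, -0.518, 0.519]
contact_force: [-3.4, -0.9, 2.5]
gripper_width: 0.701
```

{"fn": "carry_out", "kwargs": {
  "rows": [
    [[0,0,0,0.15,0.011,0,60],[0,0,0,0,0,0,60]]
  ]
}}

```text
time: 8.85
tool_pos: [0.5935, 0.0437, 0.0825]
tool_rot: [-0.48, 0.481, 0.519, -0.518]
contact_force: [-0.3, -0.2, 0.4]
gripper_width: 0.702
```

Run:
```python
from look import *
show()
im=grab_frame('scene'); cv2.imwrite('pics/s7.png',cv2.resize(im[170:275,210:340],None,fx=5.7,fy=5.7,interpolation=cv2.INTER_CUBIC))
```

```text
t 8.85 pos [0.5935 0.0437 0.0825] stopfr [-0.1112 -0.0704] F [-0.3 -0.2  0.4] w 0.702 j6 [-0.052  0.218  1.83   0.     1.092 -1.697]
[[-0.075  0.002 -0.997]
 [ 0.997 -0.    -0.075]
 [-0.    -1.    -0.002]]
```

View pics/s7.png

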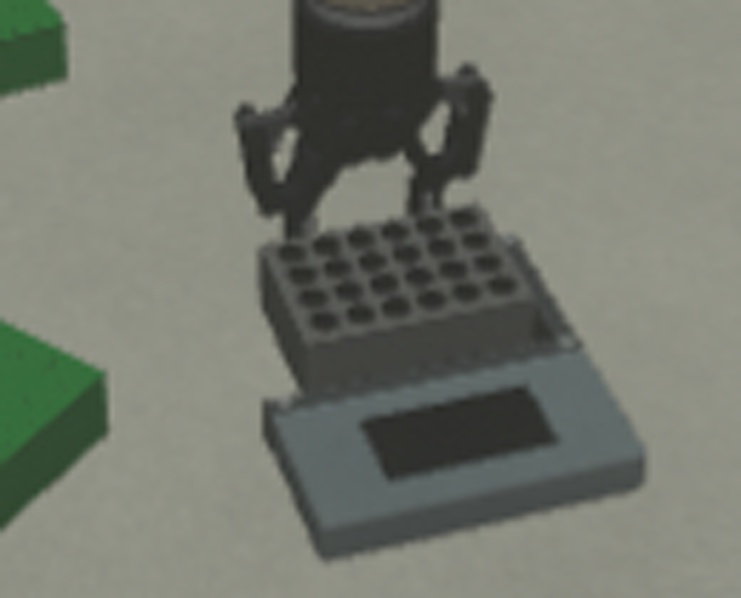

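{"fn": "carry_out", "kwargs": {
  "rows": [
    [[0,0,0,0.12,0.009,0,60],[0,0,0,0.1,0.0075,0,60],[0,0,0,0.08,0.006,0,60],[0,0,0,0.05,0.004,0,60]]
  ]
}}

```text
time: 9.3
tool_pos: [0.6067, 0.0448, 0.0818]
tool_rot: [0.481, -0.481, -0.518, 0.518]
contact_force: [-3.0, -0.5, 1.2]
gripper_width: 0.703
```

{"fn": "carry_out", "kwargs": {
  "rows": [
    [[0,0,0,0.04,0.003,0,60],[0,0,0,0,0,0,60]]
  ]
}}

```text
time: 9.5
tool_pos: [0.6083, 0.0449, 0.0818]
tool_rot: [0.481, -0.481, -0.518, 0.519]
contact_force: [-1.8, -0.9, 0.6]
gripper_width: 0.703
```

{"fn": "carry_out", "kwargs": {
  "rows": [
    [[0,0,0,0.05,0.004,0,60],[0,0,0,0.0,0.0,0,60]]
  ]
}}

```text
time: 9.7
tool_pos: [0.6087, 0.0449, 0.0818]
tool_rot: [0.482, -0.479, -0.517, 0.52]
contact_force: [-10.0, -1.5, 6.6]
gripper_width: 0.703
```

{"fn": "carry_out", "kwargs": {
  "rows": [
    [[0,0,0,0.05,0.004,0,60],[0,0,0,0.0,0.0,0,60]]
  ]
}}

```text
time: 9.9
tool_pos: [0.609, 0.0448, 0.0817]
tool_rot: [0.483, -0.478, -0.516, 0.522]
contact_force: [-17.6, -2.5, 14.0]
gripper_width: 0.705
```

{"fn": "carry_out", "kwargs": {
  "rows": [
    [[0,0,0,-0.2,-0.015,0,60],[0,0,0,-0.6,-0.045,0,60],[0,0,-0.5,0,0,0.9,60],[0,0,-1,0,0,0.9,60],[0,0,-1,0.2,-0.2,0,30]]
  ]
}}

```text
time: 10.4
tool_pos: [0.5915, 0.0352, 0.1605]
tool_rot: [-0.522, 0.528, 0.477, -0.471]
contact_force: [1.5, -1.3, 1.2]
gripper_width: 0.548
```

{"fn": "carry_out", "kwargs": {
  "rows": [
    [[0,0,-1,0.2,-0.2,0,30],[0,0,-1,0.2,-0.2,0,30],[0,0,-1,0.2,-0.2,0,30],[0,0,-1,0.2,-0.2,0,30],[0,0,-1,0.2,-0.2,0,30]]
  ]
}}

```text
time: 10.9
tool_pos: [0.6291, -0.0055, 0.1542]
tool_rot: [-0.599, 0.6, 0.376, -0.375]
contact_force: [0.7, -0.1, -0.1]
gripper_width: 0.347
```

{"fn": "carry_out", "kwargs": {
  "rows": [
    [[0,0,-1,0.2,-0.2,0,30],[0,0,-1,0.2,-0.2,0,30],[0,0,-1,0.2,-0.2,0,30],[0,0,-1,0.2,-0.2,0,30],[0,0,-1,0.2,-0.2,0,30]]
  ]
}}

```text
time: 11.4
tool_pos: [0.6691, -0.0456, 0.1541]
tool_rot: [-0.655, 0.656, 0.266, -0.265]
contact_force: [0.8, -0.3, -0.1]
gripper_width: 0.354
```

{"fn": "carry_out", "kwargs": {
  "rows": [
    [[0,0,-1,0,0,0,30],[0,0,-1,0,0,0,30],[0,0,-1,0,0,0,30],[0,0,-1,0,0,0,30],[0,0,-1,0,0,0,30]]
  ]
}}

```text
time: 11.9
tool_pos: [0.6688, -0.0452, 0.1541]
tool_rot: [-0.691, 0.692, 0.148, -0.147]
contact_force: [0.8, 1.1, -0.5]
gripper_width: 0.349
```

{"fn": "carry_out", "kwargs": {
  "rows": [
    [[0,0,-1,0,0,0,30],[0,0,-1,0,0,0,30],[0,0,-1,0,0,0,30],[0,0,-1,0,0,0,30],[0,0,-1,0,0,0,30]]
  ]
}}

```text
time: 12.4
tool_pos: [0.6688, -0.0452, 0.1542]
tool_rot: [-0.707, 0.707, 0.026, -0.025]
contact_force: [-0.4, 0.4, 0.4]
gripper_width: 0.35
```

Run:
```python
from look import *
show(); print(w(-.0425,-.166)); block((205,140,275,190),'pics/t8.png')
im=grab_frame('scene'); cv2.imwrite('pics/s8.png',cv2.resize(im[170:275,210:340],None,fx=5.7,fy=5.7,interpolation=cv2.INTER_CUBIC))
```

```text
t 12.4 pos [ 0.6688 -0.0452  0.1542] stopfr [-0.0427 -0.1647] F [-0.4  0.4  0.4] w 0.35 j6 [-0.179  0.282  1.615  0.     1.242 -0.251]
[[ 0.997  0.002 -0.072]
 [ 0.072 -0.     0.997]
 [ 0.002 -1.    -0.   ]]
[ 0.6691 -0.0465]
n 33 h24 44.0 [np.float32(-41.7811)] block stopfr [-0.044  -0.0522] rect c [-0.0493 -0.0912] [0.0845 0.1939] yaw rel 2.19
```

View pics/t8.png

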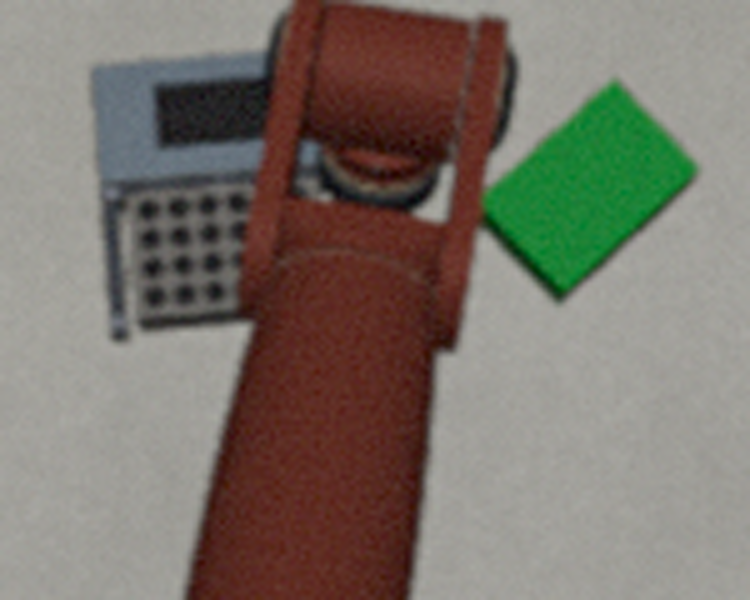

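View pics/s8.png

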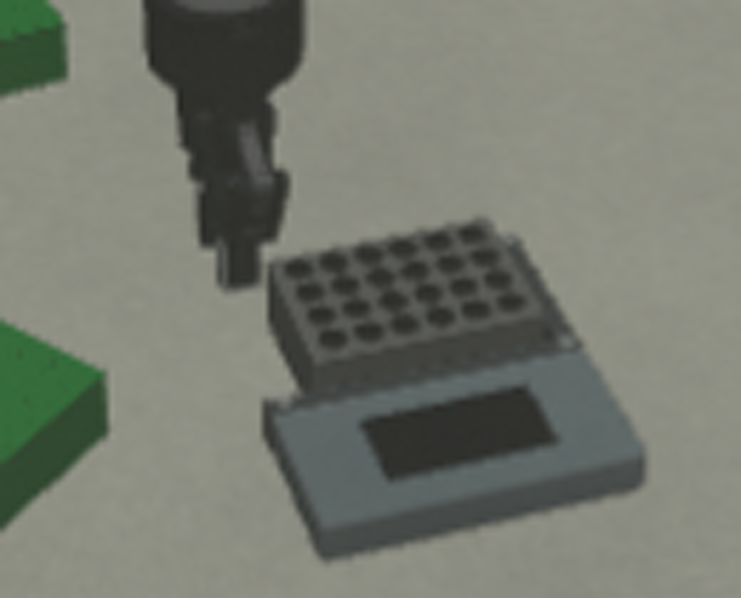

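{"fn": "carry_out", "kwargs": {
  "rows": [
    [[0,0,0,0,0,-0.8,30],[0,0,0,0,0,-0.8,30],[0,0,0,0,0,0,30]]
  ]
}}

```text
time: 12.8
tool_pos: [0.6649, -0.0446, 0.0844]
tool_rot: [0.707, -0.706, -0.024, 0.03]
contact_force: [-0.7, 0.2, -0.3]
gripper_width: 0.349
```

Run:
```python
from look import *
show()
im=grab_frame('scene'); cv2.imwrite('pics/s9.png',cv2.resize(im[170:275,210:340],None,fx=5.7,fy=5.7,interpolation=cv2.INTER_CUBIC))
for z in (0,.01,.02): print(z,(proj('scene',[[.669+.015,-.045,z]])[0]-[210,170])*5.7)
```

```text
t 12.8 pos [ 0.6649 -0.0446  0.0844] stopfr [-0.0465 -0.1638] F [-0.7  0.2 -0.3] w 0.349 j6 [-0.179  0.365  1.643  0.     1.143 -0.255]
[[ 0.997 -0.009 -0.076]
 [ 0.076  0.002  0.997]
 [-0.009 -1.     0.002]]
0 [233.4777857 398.9999938]
0.01 [233.18725753 384.81680392]
0.02 [232.89420448 370.49538158]
```

View pics/s9.png

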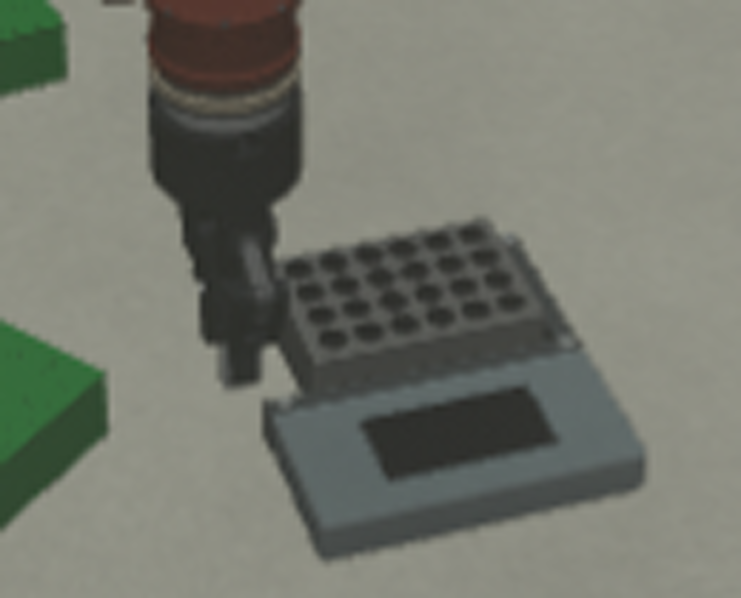

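{"fn": "carry_out", "kwargs": {
  "rows": [
    [[0,0,0,-0.015,0.2,0,30],[0,0,0,-0.011,0.15,0,30],[0,0,0,-0.008,0.1,0,30],[0,0,0,-0.004,0.06,0,30],[0,0,0,-0.003,0.04,0,30]]
  ]
}}

```text
time: 13.35
tool_pos: [0.6675, -0.0237, 0.0915]
tool_rot: [-0.706, 0.707, 0.028, -0.026]
contact_force: [-0.1, -4.7, 3.3]
gripper_width: 0.354
```

{"fn": "carry_out", "kwargs": {
  "rows": [
    [[0,0,0,-0.004,0.05,0,30],[0,0,0,0,0,0,30]]
  ]
}}

```text
time: 13.55
tool_pos: [0.6669, -0.0214, 0.0905]
tool_rot: [-0.706, 0.707, 0.027, -0.026]
contact_force: [0.6, -2.5, 2.5]
gripper_width: 0.353
```

{"fn": "carry_out", "kwargs": {
  "rows": [
    [[0,0,0,-0.004,0.05,0,30],[0,0,0,0,0,0,30]]
  ]
}}

```text
time: 13.75
tool_pos: [0.6666, -0.0194, 0.0902]
tool_rot: [-0.706, 0.707, 0.027, -0.026]
contact_force: [1.3, -4.1, 2.4]
gripper_width: 0.354
```

{"fn": "carry_out", "kwargs": {
  "rows": [
    [[0,0,0,-0.004,0.05,0,30],[0,0,0,0,0,0,30]]
  ]
}}

```text
time: 13.95
tool_pos: [0.6669, -0.019, 0.0902]
tool_rot: [-0.705, 0.708, 0.027, -0.026]
contact_force: [3.3, -9.4, 1.4]
gripper_width: 0.351
```

{"fn": "carry_out", "kwargs": {
  "rows": [
    [[0,0,0,-0.004,0.05,0,30],[0,0,0,0,0,0,30]]
  ]
}}

```text
time: 14.15
tool_pos: [0.667, -0.0188, 0.0904]
tool_rot: [-0.704, 0.709, 0.028, -0.026]
contact_force: [2.9, -16.0, 1.4]
gripper_width: 0.353
```

{"fn": "carry_out", "kwargs": {
  "rows": [
    [[0,0,0,0.015,-0.2,0,30],[0,0,0,0.04,-0.55,0,30],[0,0,0.6,0,0,0.8,30],[0,0,1,0,0,0.8,30],[0,0,1,-0.235,0.245,0,50]]
  ]
}}

```text
time: 14.65
tool_pos: [0.6616, -0.0359, 0.1591]
tool_rot: [-0.701, 0.701, 0.094, -0.088]
contact_force: [-0.5, 0.3, 0.7]
gripper_width: 0.506
```

{"fn": "carry_out", "kwargs": {
  "rows": [
    [[0,0,1,-0.235,0.245,0,50],[0,0,1,-0.235,0.245,0,50],[0,0,1,-0.235,0.245,0,50],[0,0,1,-0.235,0.245,0,50],[0,0,1,-0.235,0.245,0,50]]
  ]
}}

```text
time: 15.15
tool_pos: [0.6104, 0.015, 0.1526]
tool_rot: [0.676, -0.674, -0.211, 0.213]
contact_force: [0.4, 0.4, 0.3]
gripper_width: 0.588
```

{"fn": "carry_out", "kwargs": {
  "rows": [
    [[0,0,1,-0.235,0.245,0,50],[0,0,1,-0.235,0.245,0,50],[0,0,1,-0.235,0.245,0,50],[0,0,1,-0.235,0.245,0,50],[0,0,1,0,0,0,50]]
  ]
}}

```text
time: 15.65
tool_pos: [0.572, 0.0548, 0.1524]
tool_rot: [0.629, -0.626, -0.325, 0.327]
contact_force: [-0.3, -0.3, 0.0]
gripper_width: 0.584
```

{"fn": "carry_out", "kwargs": {
  "rows": [
    [[0,0,1,0,0,0,50],[0,0,1,0,0,0,50],[0,0,1,0,0,0,50],[0,0,1,0,0,0,50],[0,0,1,0,0,0,50]]
  ]
}}

```text
time: 16.15
tool_pos: [0.5731, 0.0537, 0.1527]
tool_rot: [0.563, -0.56, -0.429, 0.43]
contact_force: [-0.3, 0.1, -0.0]
gripper_width: 0.581
```

{"fn": "carry_out", "kwargs": {
  "rows": [
    [[0,0,1,0,0,0,50],[0,0,1,0,0,0,50],[0,0,1,0,0,0,50],[0,0,1,0,0,0,50],[0,0,0,0,0,0,50]]
  ]
}}

```text
time: 16.65
tool_pos: [0.5732, 0.0536, 0.1528]
tool_rot: [0.498, -0.496, -0.503, 0.503]
contact_force: [-0.2, -0.0, 0.2]
gripper_width: 0.583
```

Run:
```python
from look import *
show(); block((205,140,265,185),'pics/t10.png')
im=grab_frame('scene'); cv2.imwrite('pics/s10.png',cv2.resize(im[170:275,210:340],None,fx=5.7,fy=5.7,interpolation=cv2.INTER_CUBIC))
```

```text
t 16.65 pos [0.5732 0.0536 0.1528] stopfr [-0.1306 -0.059 ] F [-0.2 -0.   0.2] w 0.583 j6 [-0.037  0.079  1.85   0.002  1.215 -1.62 ]
[[-0.012 -0.003 -1.   ]
 [ 1.     0.002 -0.012]
 [ 0.002 -1.     0.003]]
n 15 h24 28.0 [] block stopfr [-0.0878 -0.0652] rect c [-0.0761 -0.0751] [0.0977 0.184 ] yaw rel 13.46
```

View pics/t10.png

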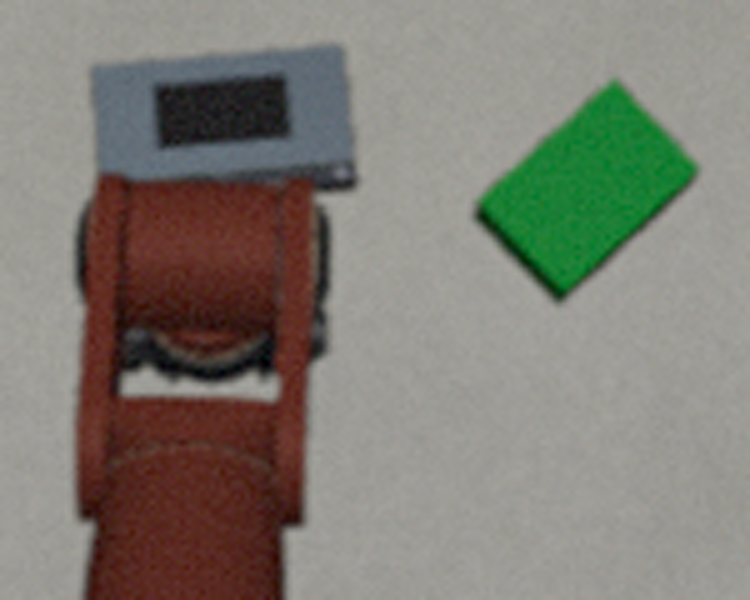

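View pics/s10.png

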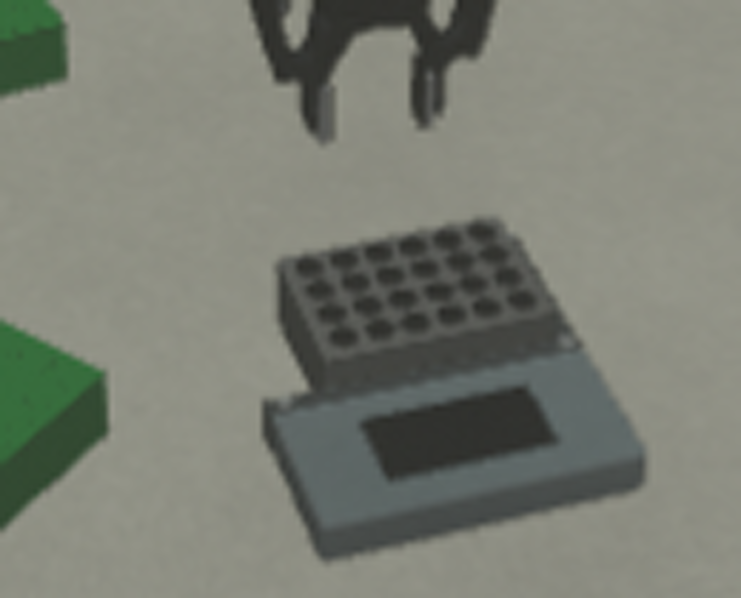

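{"fn": "carry_out", "kwargs": {
  "rows": [
    [[0,0,0.9,0,-0.1,-0.8,50],[0,0,0,0,0,-0.8,50],[0,0,0,0,0,0,50],[0,0,0,0.25,0.018,-0.05,50],[0,0,0,0.2,0.015,0,50]]
  ]
}}

```text
time: 17.25
tool_pos: [0.594, 0.0503, 0.0896]
tool_rot: [-0.48, 0.482, 0.519, -0.518]
contact_force: [0.8, -0.5, -1.0]
gripper_width: 0.583
```

{"fn": "carry_out", "kwargs": {
  "rows": [
    [[0,0,0,0.15,0.011,0,50],[0,0,0,0.1,0.008,0,50],[0,0,0,0.05,0.004,0,50],[0,0,0,0,0,0,50]]
  ]
}}

```text
time: 17.65
tool_pos: [0.6047, 0.0511, 0.0884]
tool_rot: [-0.481, 0.481, 0.519, -0.518]
contact_force: [0.1, -1.0, 0.8]
gripper_width: 0.585
```

Run:
```python
from look import *
show()
```

```text
t 17.65 pos [0.6047 0.0511 0.0884] stopfr [-0.0995 -0.0639] F [ 0.1 -1.   0.8] w 0.585 j6 [-0.038  0.234  1.799  0.     1.108 -1.684]
[[-0.075  0.001 -0.997]
 [ 0.997 -0.    -0.075]
 [-0.    -1.    -0.001]]
```

{"fn": "carry_out", "kwargs": {
  "rows": [
    [[0,0,0,0,0,-0.1,50],[0,0,0,0.05,0.004,0,50],[0,0,0,0.03,0.002,0,50],[0,0,0,0,0,0,50]]
  ]
}}

```text
time: 18.05
tool_pos: [0.6075, 0.0513, 0.0839]
tool_rot: [-0.481, 0.481, 0.518, -0.518]
contact_force: [-0.4, -0.6, 0.7]
gripper_width: 0.588
```

{"fn": "carry_out", "kwargs": {
  "rows": [
    [[0,0,0,0.04,0.003,0,50],[0,0,0,0,0,0,50]]
  ]
}}

```text
time: 18.25
tool_pos: [0.6081, 0.0514, 0.0838]
tool_rot: [0.482, -0.48, -0.518, 0.519]
contact_force: [-6.3, -0.8, 4.2]
gripper_width: 0.586
```

{"fn": "carry_out", "kwargs": {
  "rows": [
    [[0,0,0,0.04,0.003,0,50],[0,0,0,0,0,0,50]]
  ]
}}

```text
time: 18.45
tool_pos: [0.6084, 0.0514, 0.0836]
tool_rot: [0.483, -0.479, -0.517, 0.521]
contact_force: [-10.5, -1.3, 8.0]
gripper_width: 0.582
```

{"fn": "carry_out", "kwargs": {
  "rows": [
    [[0,0,0,-0.1,-0.008,0,50],[0,0,0,-0.6,-0.045,0,50],[0,0,0,-0.4,0,0.8,50],[0,0,0,-0.4,0,0.9,50],[0,0,0,-0.4,0.8,0.5,50]]
  ]
}}

```text
time: 18.95
tool_pos: [0.5356, 0.0797, 0.1751]
tool_rot: [-0.48, 0.484, 0.518, -0.516]
contact_force: [1.1, 0.8, 0.3]
gripper_width: 0.584
```

{"fn": "carry_out", "kwargs": {
  "rows": [
    [[0,0,0,-0.5,0.9,0.3,50],[0,0,0,-0.5,0.9,0.3,50],[0,0,0,-0.5,0.9,0.3,50],[0,0,0,-0.2,1,0,50],[0,0,0,-0.2,1,0,50]]
  ]
}}

```text
time: 19.45
tool_pos: [0.4582, 0.271, 0.2091]
tool_rot: [-0.48, 0.481, 0.519, -0.517]
contact_force: [0.8, -1.1, -0.2]
gripper_width: 0.589
```

Run:
```python
from look import *
show(); block((217,142,265,177),'pics/t11.png')
im=grab_frame('scene'); cv2.imwrite('pics/s11.png',cv2.resize(im[170:275,210:340],None,fx=5.7,fy=5.7,interpolation=cv2.INTER_CUBIC)); cv2.imwrite('pics/s11f.png',im)
```

```text
t 19.45 pos [0.4582 0.271  0.2091] stopfr [-0.2291  0.1664] F [ 0.8 -1.1 -0.2] w 0.589 j6 [ 0.394 -0.093  1.919  0.     1.312 -1.251]
[[-0.075  0.003 -0.997]
 [ 0.997  0.001 -0.075]
 [ 0.001 -1.    -0.003]]
n 42 h24 67.0 [np.float32(-65.85204)] block stopfr [-0.0419 -0.0664] rect c [-0.042  -0.0841] [0.0627 0.1414] yaw rel 2.81
```

View pics/t11.png

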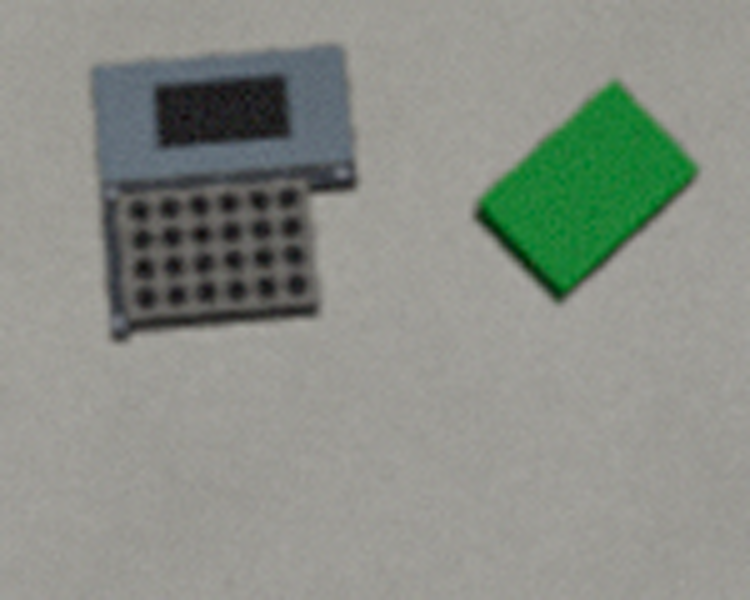

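View pics/s11.png

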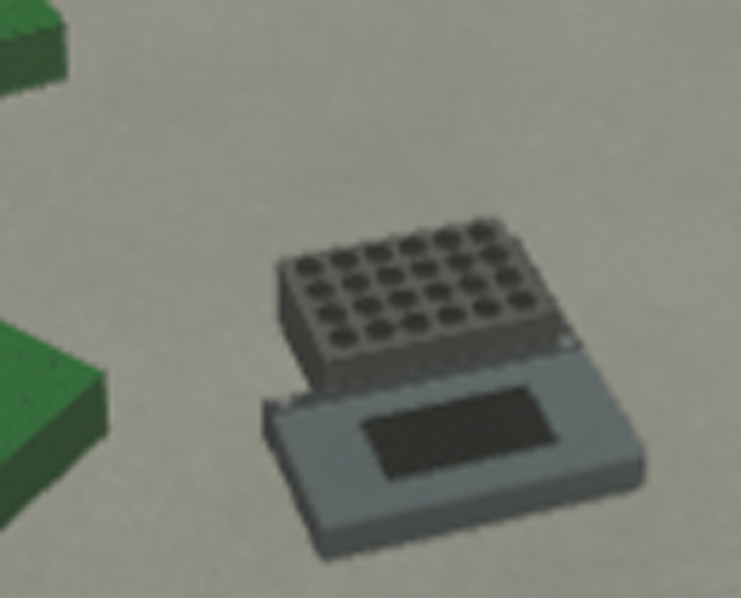

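View pics/s11f.png

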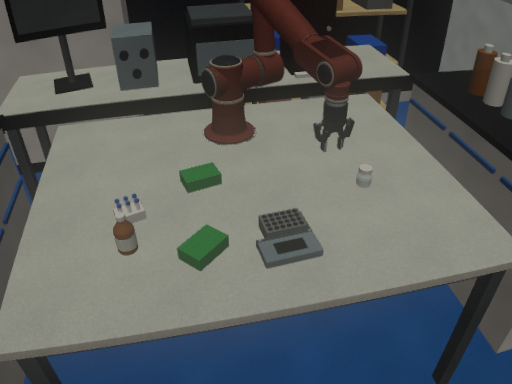

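Run:
```python
from look import *
im=grab_frame('top')
w_,h=block_top(im,(217,142,265,177))
cr=[(140,211),(288,198),(297,284),(146,298)]; g=np.float32([(x/5+195-.4,y/5+110-.4) for x,y in cr])
H=cv2.getPerspectiveTransform(np.float32([(0,0),(5,0),(5,3),(0,3)]),g)
E=cv2.perspectiveTransform(np.float32([(i,j) for j in range(4) for i in range(6)]).reshape(-1,1,2),H).reshape(-1,2)
S=np.array([w_[np.argmin(((w_-e)**2).sum(1))] for e in E]); print(np.abs(S-E).max())
W=(toplane('top',S,.044)[:,:2]-C)@RX
print(W.mean(0), cv2.minAreaRect(W.astype(np.float32)))
k=np.linalg.svd(W-W.mean(0))[2][0]; print('yaw',np.degrees(np.arctan2(-k[0],k[1])))
```

```text
0.2937774658203125
[-0.0430111  -0.06397713] ((-0.043236542493104935, -0.06407395005226135), (0.09835704416036606, 0.05969995632767677), 89.9980239868164)
yaw -179.97594776834814
```

```bash
python3 -c "
from plant import *
print(state()['time'],state()['contact_force']); print(job_done())"
```

```text
19.6 [ 0.90753835  0.25335521 -0.05130953]
the job is handed in; nothing more can be done
None
```

The grey block is home in the inside corner of the stop, and I handed the job in at 19.6 s of the 72 s allowed. I only slid it: first sideways to clear the green look-alike, then towards the back leg. After that I pressed it against the back leg, then the side leg, then the back leg again.

- **Seating:** the force rose clearly against each leg, to about 18 N and 11 N on the back leg and 16 N on the side leg. I last pressed the side leg before the final back-leg push, and did not touch it again afterwards.
- **Position:** the last top view puts the block's origin at (-43.0, -64.0) mm in the stop's axes, against a nominal (-42.5, -63.5) mm. It is within about 0.03° of parallel, and the 0.5 mm offset is inside the calibration error.
- **Hand and bystanders:** the hand is clear and reads about 1 N, which is sensor noise. In the last scene picture the bottle, jar, tube stand and both green boxes look to be where they started.
- **Checks that failed:** automatic well detection gave unusable readings when the arm hid part of the block and in the scene view. At those points I used individually picked wells and the force readings instead.

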